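# Load a terminal block through the sprung gate of the test dock

## Robot

A 7-joint arm with a two-finger parallel gripper is mounted at the origin on a cart in front of the work surface, level with it; the furniture and walls round the work are solid. World frame = base frame: x ahead of the robot, y to its left, z up, the work surface at z = 0. Lengths are in m, angles in rad, forces in N, time in s.
With the tool pointing down it reaches from about 0.425 to 0.925 m from the base axis. Payload 6.8 kg.
Tool frame: the origin (TCP) lies at the very end of the fingers, on their centre line; the grasp point (between the pads) lies 19 mm behind it (manip.grip_depth is the z of the grasp point in the tool frame, in m); z points along the fingers, y is the line along which they close (so a half turn about z gives the same grasp; the last joint's range is limited). The gripper opens to 85 mm and grips with 20 to 120 N. Pads are 22 mm wide; open, the fingers measure 114 mm over their backs; the gripper's body (76 mm by 85 mm) begins 54 mm behind the grasp point. The pads swing forward as they close: fully open they stand 13 mm farther back than shut.
Start: joints at [1.057, 0.477, 0.022, 1.555, -0.011, 1.109, -0.083], TCP at [0.266, -0.62, 0.231] pointing down, gripper open.
Joint ranges: [-2.96, 2.96], [-0.34, 2.1], [-1.41, 1.46], [0.24, 2.44], [-1.37, 4.51], [0.17, 1.92], [-2.96, 2.96]. Speed limits (rad/s): [2.39, 2.39, 3.14, 3.14, 3.14, 3.14, 3.14].

## Interface

Orientations are given as a 3x3 rotation matrix whose columns are the frame's x, y, z axes.
In Python, from workcell import manip gives the robot as it stands.
- The arm moves only by the tool carry_out, never from a script. Its argument "commands" is text: rows parted by semicolons, each of 7 numbers parted by spaces: the shift along the tool's x, y, z in mm, then the turn, a rotation vector about the tool's x, y, z in rad, then the opening, from 0 (shut) to 1 (fully open). A call has 1 to 10 rows; each row shifts and turns the commanded pose from where the row before left it, along the tool's axes as they then stand; what a row does not reach is not made up. A row lasts 1/8 s, in which the tool goes at most 62.5 mm and 10.7 degrees, less where a joint would pass 70% of its speed; a pose out of reach is approached as far as the arm can. A call with a gripper value outside its range is refused whole. The fingers move at their own pace and stop on an object; "newtons" is the grip in N (left out, the last holds). Time passes only in rows, so rows that do not move let the fingers close. It gives the time, the measured TCP pose, the force, the opening and the grip force at its end, in the units of the state.
- manip.observe(): the state, without advancing time (a new reading comes with each control period).
- manip.grab_frame(name): name is "side" or "top" or "wrist"; returns (picture, depth): 420x560x3 uint8, red, green, blue; 420x560 float32, m along the optical axis (not along the pixel's ray), 0 where there is no reading.
- manip.camera_params(name): a dict with "intrinsics" (3x3 intrinsics, pixels), "R" (3x3) and "t" (3): a world point X has camera coordinates R X + t. Camera axes: x right, y down, z forward; pixel columns grow to the right and rows downward; lengths in m; the calibration is good to about 2 mm. A picture is of the moment at which its call begins: read the wrist's pose just before it. camera_params takes no time and is no camera call; for the wrist camera it gives the pose at the moment of the call.
- manip.sign_off(): hands the job in; it is judged then, once.
The state is a dict: "time": time; "q": joint angles; "joint_vel": joint speeds; "effort": joint torques, N m; "position": TCP position; "orientation": TCP orientation; "force": force on the tool from outside, world axes, zero at the start; "moment": the same for the moment, N m; "opening": opening from 0.0 (shut) to 1.0 (fully open); "finger_force": force on a finger pad.
Only numpy, scipy, OpenCV 4.12 (cv2) and the standard library are available. Lean on these libraries where they do the work, as an engineer would, in place of code of your own. Each camera call takes 0.05 s, during which the arm holds its last target. There are 200 camera calls.

## Task

Set the loose ceramic terminal block that lies inside the farther wire coil into the open entry channel of the small metal test dock, crosswise on its flat base (screws up), in front of the shut gate. Then push it gently through the two sprung gate leaves and on under the hood until it presses the sprung contact plate inside back by a few millimetres, and hold it there for a good half second; where the plate stands is adjusted from day to day and hidden, so feel for it: press with about 10 N and never more than 18 N. Then take the fingers out so that the block stays in the nest and the gate swings shut behind it, and leave the tape roll, the brass gland and the tin cup where they are.

Things in the scene. Friction and masses are not known exactly. Their poses are not given: they have to be found in the camera images.
- terminal_block: White ceramic terminal block (26 x 42 mm, ceramic body 19 mm high, 22 mm with its brass screws), lying loose on its flat base inside the farther of two wire coils (flat rings fixed on the mat, 290 mm across outside, about 205 mm inside, 24 mm high). Origin: centre of its underside. x = along its short side (26 mm), y = along its long side (42 mm), z up. Mass 40 to 80 g.
- test_dock: Small test dock of aluminium and grey paint, 216 x 92 mm, fixed on the table left of the middle; place and yaw vary. Origin: on the table, below the middle of the gate. x = feed direction (away from the robot and to the left), y = across the channel, z up. Its floor is 6 mm above the table, flat from x = -118 to +98 mm. The block goes in crosswise: its 42 mm side across, its 26 mm side along x.
- entry (a point): Middle of the entry channel, on its floor, 55 mm in front of the gate (dock x = -55 mm): the place to set the block down. Axes as the dock. The channel runs from dock x = -110 to -11 mm between two rails 50 mm apart whose tops are 14 mm above the floor, and narrows to 46 mm at the gate posts.
- gate (a point): Middle of the gate opening, on the floor, in the plane of the shut leaves (dock x = 0). Posts either side: 46 mm apart, 24 mm above the floor, dock x = -11 to -3 mm. Behind it a chamber 61 mm wide, open above as far as dock x = 53 mm.
- nest (a point): Middle of the hood's front edge, on the floor (dock x = 53 mm). The hood covers dock x = 53 to 96 mm, its underside 24 mm and its top 28 mm above the floor; the nest below it is 46 mm wide, with lead-ins from x = 30 to 52 mm. The contact plate stands in it, its face at dock x = 58 to 70 mm: adjusted differently each time, not reported.
- gate_left (a joint): Left (+y) steel gate leaf, an upright plate 22 mm high and 26 mm long, hinged on an upright pin 27.5 mm left of the middle. 0 = shut, grows to 1.5 rad as it swings inward (to +x). It does not open outward. A spring (0.012 Nm shut, 0.024 Nm fully open) shuts it; the two leaves together resist the block with about 4 to 6 N at first, less once they are open.
- gate_right (a joint): Right (-y) gate leaf, the mirror image of the left one; same values.
- contact_plate (a joint): Travel in m of the sprung brass contact plate (42 mm wide, 21 mm high) in the nest. 0 = at rest, grows as it is pushed in. Needs 2 N to start and 2.5 N more for each mm; it is at its end at 8.5 mm. It must be pressed in by at least 1.2 mm (5 N) for a quarter of a second, and by no more than 6.4 mm (18 N). It returns slowly by itself, following the block out to its rest.
- tape_roll: Black tape roll, 62 mm across, 19 mm high, bystander between the dock and the nearer wire coil. Origin: centre of its underside.
- gland: Small brass gland standing on its hexagon, 19 x 22 x 24 mm, bystander to the left of the dock. Origin: centre of its underside.
- bead_cup: Tin cup, 70 mm across, 50 mm high, bystander inside the nearer wire coil. Origin: centre of its underside.
Mind the look-alikes: they are no part of the job. There is more than one size of the terminal_block; the job needs the larger.

How it is judged:
On the way, in this order (a step that is already met when the one before it is completed fails the run):
1. the block lies flat and crosswise in the entry channel, in front of the shut gate (x of terminal_block in the frame of test_dock between -0.1 and -0.02 m and y of terminal_block in the frame of gate between -0.008 and 0.008 m and z of terminal_block in the frame of gate below 0.003 m and angle between terminal_block's own z axis and vertical below 0.1 rad and angle between the x axis of terminal_block and the x axis of test_dock, either way round below 0.35 rad and value of joint each of gate_left, gate_right below 0.1 rad), for 0.2 s.
2. the block stands in the gate with both leaves pushed open (x of terminal_block in the frame of test_dock between -0.008 and 0.02 m and z of terminal_block in the frame of gate below 0.005 m and angle between terminal_block's own z axis and vertical below 0.2 rad and value of joint each of gate_left, gate_right above 0.6 rad), for 0.05 s.
3. the block, under the hood, presses the contact plate in by 1.2 mm or more (value of joint contact_plate above 0.0012 m and x of terminal_block in the frame of test_dock above 0.043 m), for 0.25 s.
At the end, for the whole second after the job is handed in: The block lies flat (within 0.1 rad, on the floor within 4 mm) in the nest with its centre 37 to 60 mm behind the gate and within 6 mm of the middle line, at rest and released (contact plate back within 1.5 mm of its rest), and both gate leaves are shut to within 0.08 rad (x of terminal_block in the frame of test_dock between 0.037 and 0.06 m and y of terminal_block in the frame of gate between -0.006 and 0.006 m and z of terminal_block in the frame of gate below 0.004 m and angle between terminal_block's own z axis and vertical below 0.1 rad and value of joint each of gate_left, gate_right below 0.08 rad and value of joint contact_plate below 0.0015 m and linear speed of terminal_block below 0.01 m/s); the robot touches nothing.
It fails at once if the contact plate is pressed in farther than 6.4 mm (18 N) (value of joint contact_plate above 0.0064 m).
It fails at once if the block is pushed with more than 20 N once it is in the gate or beyond (contact force between the fingers and terminal_block above 20 N and x of terminal_block in the frame of test_dock above -0.017 m and z of terminal_block in the frame of gate below 0.01 m and horizontal distance between terminal_block and gate below 0.075 m).
It fails at once if the fingers press on the dock or its gate with more than 20 N (contact force between the fingers and test_dock above 20 N).
It fails at once if a bystander is moved by more than 20 mm (distance of any of tape_roll, gland, bead_cup from where it was at the start of the episode above 0.02 m).
It also fails if it takes over 67 s, if anything falls off the work surface, if the arm or the gripper's body presses on something with over 40 N, if the wrist force passes 120 N, or if a joint passes its speed limit or range.

## Working session

There is one attempt and no reset: what is moved stays moved. The work goes in short steps, Python scripts to look and compute and a tool call to move; the robot and the scene stay as the last step left them, time stands still between calls to the robot, and variables do not carry over. Pictures are saved under pics/ and viewed, at most 11 in all, crops included, and the job is handed in when it is done.

Besides the shell and the picture viewer there is one more tool, called after "Emit:" as name(argument=value, ...) on one line, values as JSON. carry_out: Moves the arm, as the interface text tells. Its arguments: {"type":"object","properties":{"commands":{"type":"string"},"newtons":{"type":"number"}},"required":["commands"]}

```bash
mkdir -p pics
cat > h.py <<'E'
import numpy as np, cv2
from workcell import manip
def snap(n,f=None):
    P=manip.camera_params(n); im,d=manip.grab_frame(n)
    if f: cv2.imwrite('pics/'+f,im[:,:,::-1]); np.savez('pics/'+f+'.npz',im=im,d=d,K=P['intrinsics'],R=P['R'],t=P['t'])
    return im,d,P
def ray(P,u,v,z):
    K,R,t=[np.array(P[k]) for k in(('intrinsics','R','t') if 'intrinsics' in P else ('K','R','t'))]
    c=-R.T@t; r=R.T@np.linalg.inv(K)@np.array([u,v,1.]); return c+r*(z-c[2])/r[2]
def cloud(P,d):
    K,R,t=[np.array(P[k]) for k in(('intrinsics','R','t') if 'intrinsics' in P else ('K','R','t'))]
    v,u=np.mgrid[:d.shape[0],:d.shape[1]]
    c=np.stack([(u-K[0,2])/K[0,0]*d,(v-K[1,2])/K[1,1]*d,d],-1); return (c-t)@R
E
python3 - <<'E'
from h import *
for n in('top','side'):
    im,d,P=snap(n,n+'0.png'); print(n,np.array(P['intrinsics'])[0],-np.array(P['R']).T@P['t'])
s=manip.observe(); print(s['time'],s['position'],s['orientation'],s['force'],manip.grip_depth)
E
```

```text
top [414.01239979   0.         281.13653336] [0.45096297 0.07049399 1.18034725]
side [444.96482482   0.         277.17992203] [ 1.24688024 -0.01716139  0.73495745]
0.1 [ 0.26624008 -0.61967635  0.23040474] [[ 9.18780894e-01  3.94767150e-01 -7.52110127e-04]
 [ 3.94767857e-01 -9.18779629e-01  1.52704889e-03]
 [-8.81947244e-05 -1.69993225e-03 -9.99998551e-01]] [-0.33949551 -0.47064527  1.11889336] -0.0187
```

View pics/top0.png

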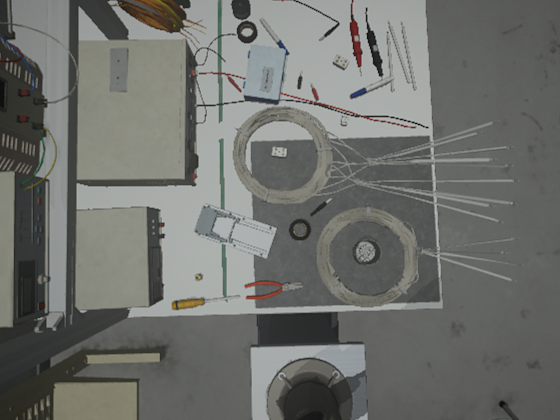

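View pics/side0.png

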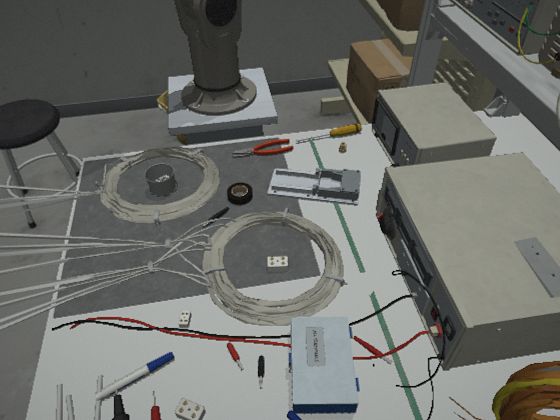

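Candidates for the block: top (279,152), inside the farther coil; (341,61), a loose block on the table; and (344,121), a small one on the table. In the side view they are at (277,262), (188,408) and (184,320). I choose the one inside the farther coil. The dock is at top (237,230), with the hood at its left end (207,220). The tape roll is at (299,230), the cup at (366,251) and the gland at (199,277).

Run:
```python
from h import *
L={n:np.load(f'pics/{n}0.png.npz') for n in('top','side')}
def blob(n,r,zs,th=175):
    S=L[n];u0,v0,u1,v1=r
    m=np.uint8(S['im'][v0:v1,u0:u1].min(2)>th)
    k,lab,st,c=cv2.connectedComponentsWithStats(m); i=1+np.argmax(st[1:,4])
    p=np.argwhere(lab==i)[:,::-1].astype(np.float32)+[u0,v0]; 
    print(n,'px',p.mean(0),st[i])
    for z in zs:
        w=np.array([ray(S,*q,z)[:2] for q in p],np.float32); print(z,w.mean(0),cv2.minAreaRect(w))
blob('top',(265,140,293,164),[.019]); blob('side',(262,252,292,272),[.019])
for n,r in(('top',(268,145,290,160)),('side',(265,255,290,270)),):
    S=L[n];C=cloud(S,S['d']);u0,v0,u1,v1=r;q=C[v0:v1,u0:u1].reshape(-1,3);print(n,np.percentile(q[:,2],[5,50,95]), q[q[:,2]>.012].mean(0))
# dock: cloud by height in top
for n in L:
    S=L[n];C=cloud(S,S['d']);x,y,z=C[...,0],C[...,1],C[...,2]
    k=(z>.012)&(z<.06)&(x>.3)&(x<.55)&(y>.05)&(y<.32)
    q=C[k]; print(n,len(q)); h=q[q[:,2]>.028]; print('hood',cv2.minAreaRect(np.float32(h[:,:2])),np.median(h[:,2])); print('all',cv2.minAreaRect(np.float32(q[:,:2])))
im=L['top']['im'][190:270,180:300]; a=cv2.resize(im,None,fx=6,fy=6,interpolation=2)[:,:,::-1]
cv2.imwrite('pics/dockcrop.png',a)
```

```text
top px [273. 150.] [8 8 1 5 5]
0.019 [0.6976015 0.0819946] ((0.6976026296615601, 0.08199457824230194), (3.3105607144534588e-09, 0.01152806356549263), 88.6111068725586)
side px [276.9009901  261.25742574] [  6   5  19   9 101]
0.019 [0.6969734  0.06467491] ((0.6962970495223999, 0.06483921408653259), (0.03669290989637375, 0.02032572217285633), 79.36353302001953)
top [-0.00191365  0.0032231   0.02240781] [0.69374886 0.06467588 0.0197781 ]
side [-0.00223871  0.01630002  0.02038439] [0.69788551 0.06591793 0.01794931]
top 1058
hood ((0.49111613631248474, 0.24231001734733582), (0.10686387866735458, 0.0770663395524025), 69.82810974121094) 0.03414529321677095
all ((0.4255385994911194, 0.17917640507221222), (0.25427576899528503, 0.24884527921676636), 89.91596984863281)
side 1401
hood ((0.49332869052886963, 0.24420008063316345), (0.10718223452568054, 0.08087196201086044), 69.7450180053711) 0.032343474887513754
all ((0.42405956983566284, 0.18073545396327972), (0.24894152581691742, 0.2590615749359131), 0.48972272872924805)
```

View pics/dockcrop.png

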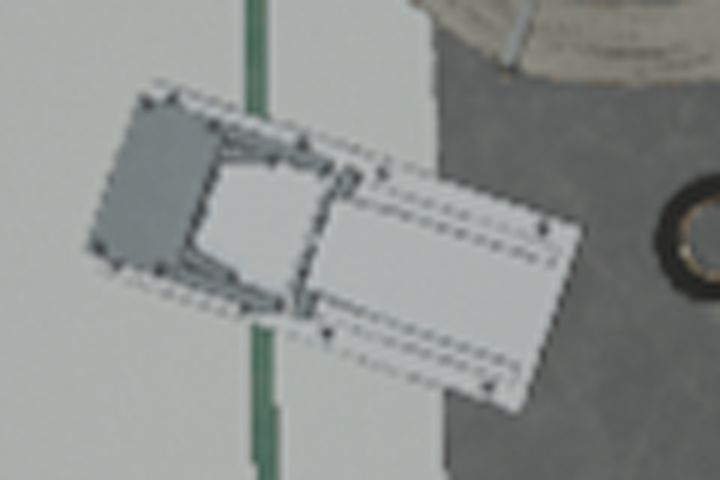

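The dock crop shows the hood at the left, crop (155,185), the shut gate at (325,245), and the entry channel running to (550,320). The feed yaw is about 70°. The block is near (0.696, 0.065) with its top at about 20 mm. Next I find where the wrist camera sits relative to the tool.

```bash
cat >> h.py <<'E'
def plan(tx,ty,tz,yaw):
    "shift in tool axes (mm) from the present pose, turn about tool z (rad) to bring tool y to world azimuth yaw (deg)"
    s=manip.observe();R=np.array(s['orientation']);p=np.array(s['position'])
    sh=R.T@(np.array([tx,ty,tz])-p)*1e3
    a=np.arctan2(R[1,1],R[0,1]); w=(np.deg2rad(yaw)-a+np.pi)%(2*np.pi)-np.pi
    print('t',round(s['time'],2),'p',p.round(4),'yaw',np.rad2deg(a).round(2),'tilt',R[:2,2].round(4),'shift',sh.round(1),'turn',round(-w,4),'F',np.round(s['force'],2),'open',s['opening'])
E
python3 - <<'E'
from h import *
s=manip.observe();R=np.array(s['orientation']);P=manip.camera_params('wrist')
c=-np.array(P['R']).T@P['t'];print('cam in tool',R.T@(c-s['position']),'cam axes in tool',R.T@np.array(P['R']).T)
print(P['intrinsics'])
plan(.65,.065,.25,0)
E
```

```text
cam in tool [ 0.07772941  0.00049411 -0.14302334] cam axes in tool [[-7.82134472e-04 -9.51248121e-01 -3.08425682e-01]
 [ 9.99999630e-01 -6.33204738e-04 -5.82958476e-04]
 [ 3.59241552e-04 -3.08426023e-01  9.51248264e-01]]
[[328.5892928    0.         278.82617724]
 [  0.         328.5892928  212.73122526]
 [  0.           0.           1.        ]]
t 0.1 p [ 0.2662 -0.6197  0.2304] yaw -66.75 tilt [-0.0008  0.0015] shift [ 622.9 -477.6  -18.8] turn -1.165 F [-0.34 -0.47  1.12] open 1.0001985839512046
```

Emit:
carry_out(commands="48 -35 0 0 0 0 1;48 -35 0 0 0 0 1;48 -35 0 0 0 0 1;48 -35 0 0 0 0 1;48 -35 0 0 0 0 1;48 -35 0 0 0 0 1;48 -35 0 0 0 0 1;48 -35 0 0 0 0 1;48 -35 0 0 0 0 1;48 -35 0 0 0 0 1")

```text
time: 1.35
position: [0.5698, -0.1075, 0.2311]
orientation: [[0.919, 0.395, -0.0], [0.395, -0.919, -0.0], [-0.0, -0.0, -1.0]]
force: [0.2, -0.1, 0.4]
opening: 1.003
finger_force: 0.0
```

Emit:
carry_out(commands="48 -35 0 0 0 0 1;48 -35 0 0 0 0 1;48 -35 0 0 0 0 1;46 -30 0 0 0 -0.1 1;0 0 0 0 0 -0.178 1;0 0 0 0 0 -0.178 1;0 0 0 0 0 -0.178 1;0 0 0 0 0 -0.178 1;0 0 0 0 0 -0.178 1;0 0 0 0 0 -0.175 1")

```text
time: 2.6
position: [0.6903, 0.0897, 0.2307]
orientation: [[-0.006, 1.0, -0.001], [1.0, 0.006, -0.0], [-0.0, -0.001, -1.0]]
force: [-0.2, -0.4, 1.2]
opening: 1.005
finger_force: 0.0
```

Run:
```python
from h import *
plan(.69,.065,.2,0)
im,d,P=snap('wrist','w1.png'); C=cloud(P,d)
k=(C[...,2]>.012)&(np.hypot(C[...,0]-.696,C[...,1]-.065)<.05)
q=C[k];print(len(q),np.median(q[:,2]),np.percentile(q[:,2],[5,95]),cv2.minAreaRect(np.float32(q[:,:2])))
```

```text
t 2.6 p [0.6903 0.0897 0.2307] yaw 0.33 tilt [-0.0011 -0.0003] shift [-24.6  -0.4  30.7] turn 0.0057 F [-0.23 -0.39  1.15] open 1.00493836742302
13588 0.31126685428336437 [0.02026493 0.32085816] ((0.7060954570770264, 0.08061589300632477), (0.07180220633745193, 0.07095088809728622), 14.417810440063477)
```

View pics/w1.png

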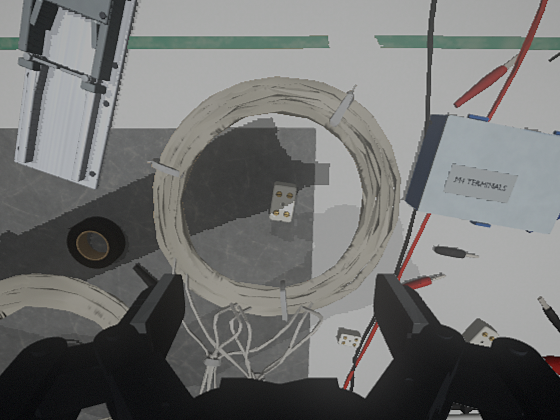

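The wrist image shows the block at (283,202), lying on the mat inside the farther coil with four brass screws up. Its long side runs nearly upright in the image.

Run:
```python
from h import *
S=np.load('pics/w1.png.npz');C=cloud(S,S['d']);im=S['im']
k=np.zeros(im.shape[:2],bool);k[178:228,262:304]=1
k&=(C[...,2]>.012)&(C[...,2]<.03)
n,lab,st,c=cv2.connectedComponentsWithStats(np.uint8(k));i=1+np.argmax(st[1:,4]);k=lab==i
q=C[k];print(st[i],c[i],np.median(q[:,2]),q[:,:2].mean(0),cv2.minAreaRect(np.float32(q[q[:,2]>.016][:,:2])))
# two-view: wrist ray & side ray of the white top centroid
m=np.uint8((im.min(2)>140)&k);p=np.argwhere(k&(C[...,2]>.016))[:,::-1];r=cv2.minAreaRect(np.float32(p));print('rect px',r)
T=np.load('pics/side0.png.npz')
def L(S,u,v):
    c=-S['R'].T@S['t'];d=S['R'].T@np.linalg.inv(S['K'])@[u,v,1];return c,d/np.linalg.norm(d)
c1,d1=L(S,*r[0]);c2,d2=L(T,276.9,261.0)
A=np.stack([d1,-d2],1);a=np.linalg.lstsq(A,c2-c1,rcond=None)[0];print('tri',c1+a[0]*d1,c2+a[1]*d2)
w=np.float32([ray(S,*x,.020)[:2] for x in p]);print('ray rect',cv2.minAreaRect(w),w.mean(0))
G=[(s,) for s in ()]
# coarse dock: gate pixel in top
T=np.load('pics/top0.png.npz');print('gate',ray(T,180+325/6,190+245/6,.028))
```

```text
[269 183  28  39 834] [282.19904077 202.25539568] 0.019283334388196786 [0.69272532 0.0652986 ] ((0.6927005052566528, 0.06398169696331024), (0.04206930100917816, 0.025899698957800865), 81.4867172241211)
rect px ((282.1216125488281, 202.770263671875), (23.18025779724121, 36.00337600708008), 9.462321281433105)
tri [0.69269092 0.06375578 0.01562327] [0.69344806 0.0652126  0.01520781]
ray rect ((0.6926796436309814, 0.06473850458860397), (0.04195120185613632, 0.02571062743663788), 81.4412841796875) [0.69266295 0.06506872]
gate [0.47094039 0.19519555 0.028     ]
```

Emit:
carry_out(commands="-25 2 0 0 0 0.156 0.7;0 0 60 0 0 0 0.7;0 0 60 0 0 0 0.7;0 0 50 0 0 0 0.7;0 0 0 0 0 0 0.7;0 0 0 0 0 0 0.7", newtons=30)

```text
time: 3.4
position: [0.6939, 0.0654, 0.0633]
orientation: [[0.156, 0.988, 0.002], [0.988, -0.156, 0.001], [0.001, 0.002, -1.0]]
force: [0.9, 0.6, 0.8]
opening: 0.699
finger_force: 0.0
```

Run:
```python
from h import *
plan(.6927,.0648,.004,-8.6)
```

```text
t 3.4 p [0.6939 0.0654 0.0633] yaw -9.0 tilt [0.0024 0.0006] shift [-0.8 -1.2 59.3] turn -0.007 F [0.86 0.6  0.83] open 0.6987385256077769
```

Emit:
carry_out(commands="-1 -1 30 0 0 -0.007 0.7;0 0 20 0 0 0 0.7;0 0 9 0 0 0 0.7;0 0 0 0 0 0 0.7;0 0 0 0 0 0 0.1;0 0 0 0 0 0 0.1;0 0 0 0 0 0 0.1;0 0 0 0 0 0 0.1", newtons=30)

```text
time: 4.4
position: [0.6923, 0.0642, 0.0034]
orientation: [[0.149, 0.989, 0.002], [0.989, -0.149, 0.0], [0.0, 0.002, -1.0]]
force: [-1.1, 1.0, 5.7]
opening: 0.298
finger_force: 31.1
```

Emit:
carry_out(commands="0 0 0 0 0 0 0.1;0 0 -40 0 0 0 0.1;0 0 -60 0 0 0 0.1;0 0 -60 0 0 0 0.1;0 0 0 0 0 0 0.1")

```text
time: 5.03
position: [0.6948, 0.065, 0.1685]
orientation: [[0.149, 0.989, 0.01], [0.989, -0.149, 0.002], [0.003, 0.01, -1.0]]
force: [0.0, 1.3, -0.3]
opening: 0.294
finger_force: 30.4
```

Run:
```python
from h import *
plan(.455,.15,.16,70)
```

```text
t 5.03 p [0.6948 0.065  0.1685] yaw -8.56 tilt [0.0101 0.0017] shift [  48.3 -249.8    6.2] turn -1.3711 F [ 0.04  1.28 -0.35] open 0.2938447657991233
```

Emit:
carry_out(commands="10 -47 -6 0 0 0 0.1;10 -47 -6 0 0 0 0.1;10 -47 -6 0 0 0 0.1;10 -47 -6 0 0 0 0.1;10 -47 -6 0 0 0 0.1;0 0 0 0 0 0 0.1;0 0 0 0 0 0 0.1;0 0 0 0 0 0 0.1")

```text
time: 6.02
position: [0.4673, 0.1478, 0.1918]
orientation: [[0.15, 0.989, -0.0], [0.989, -0.15, 0.0], [0.0, -0.0, -1.0]]
force: [-0.5, 0.2, -1.0]
opening: 0.297
finger_force: 30.3
```

Run:
```python
from h import *
plan(.455,.15,.16,70)
im,d,P=snap('wrist','w2.png');
```

```text
t 6.03 p [0.4673 0.1478 0.1918] yaw -8.63 tilt [-0.0005  0.0001] shift [  0.4 -12.5  31.8] turn -1.3723 F [-0.48  0.23 -1.03] open 0.2967036207308491
```

View pics/w2.png

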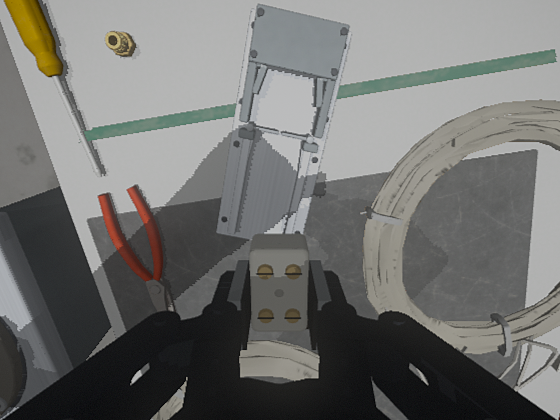

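The wrist view shows the hood at (297,45), the gate posts at about (247,133) and (310,147), and the shut leaves between them. The rails run down to the entry at about (222,232). The block hangs between the fingers at (279,285). I fit the dock axis next.

Run:
```python
from h import *
S=np.load('pics/w2.png.npz');C=cloud(S,S['d']);z=C[...,2]
V=np.mgrid[:420,:560][0]
reg=(np.hypot(C[...,0]-.471,C[...,1]-.195)<.15)&(V<240)
f=np.array([np.cos(np.deg2rad(70)),np.sin(np.deg2rad(70))])
def comp(k):
    n,lab,st,c=cv2.connectedComponentsWithStats(np.uint8(k));i=1+np.argmax(st[1:,4]);return lab==i
h=comp(reg&(abs(z-.034)<.0035)&(C[...,1]>.22))
q=C[h];r=cv2.minAreaRect(np.float32(q[:,:2]));print('hood n',h.sum(),np.median(q[:,2]),r, np.mean(np.argwhere(h),0))
b=comp(reg&(z>.0035)&(z<.05));q=C[b];print('all',b.sum(),cv2.minAreaRect(np.float32(q[:,:2])))
# yaw-70 coordinates relative to coarse gate
g=np.array([.471,.195]);R2=np.array([f,[-f[1],f[0]]])
D=(C[...,:2]-g)@R2.T
for x0 in range(-80,100,10):
    k=b&(abs(D[...,0]*1e3-x0)<3)
    y=D[...,1][k]*1e3;zz=z[k]*1e3
    s=[]
    for lo in range(-50,50,4):
        m=(y>=lo)&(y<lo+4);s.append('%3.0f'%np.median(zz[m]) if m.any() else '  .')
    print('%4d'%x0,' '.join(s))
```

```text
hood n 5426 0.03431484199233023 ((0.4982057809829712, 0.26498904824256897), (0.059033144265413284, 0.07724613696336746), 70.61758422851562) [ 42.02137855 296.66476226]
all 21263 ((0.47136539220809937, 0.19277821481227875), (0.21590469777584076, 0.0922015979886055), 69.67904663085938)
 -80   6   6   7   7  20  20   6   6   6   6   6   7   6   6   7   6   6   6   8  20  20   7   6   6   .
 -70   6   6   6   7  20  20   7   7   7   6   6   7   6   7   6   6   7   6  14  20  20   7   7   6   .
 -60   6   6   6   6  20  20   6   6   7   6   7   6   6   6   6   6   7   6  12  20  20   7   7   6   .
 -50   5   6   6   6  20  20   7   6   6   7   6   7   6   6   6   7   6   6  14  20  20   6   6   6   .
 -40   7   6   6   6  20  21   6   6   6   6   6   7   6   6   6   6   6   6  13  20  19   7   6   6   .
 -30   5   6   6   6  20  20   7   6   6   6   6   6   6   6   6   6   7   6  13  20  20   6   6   6   .
 -20   6   6   6   6  20  20   7   6   6   7   6   6   6   7   6   6   6   6  19  20  19   6   6   6   .
 -10   6   7   8   6  20  20   7   6   6   6   6   6   7   6   7   6   6   6  19
[... 374 characters left out ...]
 6   6   6   6   6   6   6   6   6   6   6   6   8  30  31   8   6   .
  40   6   6  30  31  30  24   6   6   6   6   6   6   7   6   6   6   7   6   9  29  30  30   6   6   .
  50   6   6  30  30  30  29   7   6   6   6   7   6   6   6   6   7   6   7  29  29  30  30   6   6   .
  60   6   6  31  31  30  30  25   7   7   7   7   7   7   7   7   7   7  14  30  30  31  31   7   6   .
  70   6   7  34  35  34  34  34  34  34  34  34  34  34  34  34  34  34  34  34  34  35  35   6   6   .
  80   6   6  34  34  34  34  34  34  34  34  35  35  34  35  34  34  34  34  34  35  34  34   7   7   .
  90   6   7  34  34  34  34  34  34  34  35  34  34  35  34  35  34  34  34  34  34  35  34   7   6   .
```

Emit:
carry_out(commands="1 -12 0 0 0 -0.17 0.1;0 0 0 0 0 -0.171 0.1;0 0 0 0 0 -0.171 0.1;0 0 0 0 0 -0.171 0.1;0 0 0 0 0 -0.171 0.1;0 0 0 0 0 -0.171 0.1;0 0 0 0 0 -0.171 0.1;0 0 0 0 0 -0.171 0.1;0 0 0 0 0 0 0.1;0 0 0 0 0 0 0.1")

```text
time: 7.32
position: [0.455, 0.1509, 0.1921]
orientation: [[-0.937, 0.349, -0.0], [0.349, 0.937, 0.0], [0.0, 0.0, -1.0]]
force: [-0.1, -0.2, -0.5]
opening: 0.294
finger_force: 30.3
```

```bash
cat >> h.py <<'E'
G=np.array([.47484,.20216]);YAW=69.7
def fit(S,reg=None):
    C=cloud(S,S['d']);f=np.array([np.cos(np.deg2rad(YAW)),np.sin(np.deg2rad(YAW))]);R2=np.array([f,[-f[1],f[0]]])
    D=(C[...,:2]-G)@R2.T*1e3; return D,C[...,2]*1e3
def dock(p):
    f=np.array([np.cos(np.deg2rad(YAW)),np.sin(np.deg2rad(YAW))]);return np.array([f,[-f[1],f[0]]])@(np.array(p)[:2]-G)*1e3
E
python3 - <<'E'
from h import *
plan(.4557,.1506,.13,69.7)
im,d,P=snap('wrist','w3.png'); S=dict(d=d,K=P['intrinsics'],R=P['R'],t=P['t'])
for n,S in(('w3',S),('w2',np.load('pics/w2.png.npz'))):
    D,z=fit(S)
    for a,b in((-105,-85),(-85,-60),(-35,-15)):
        k=(D[...,0]>a)&(D[...,0]<b)&(z>17)&(z<23.5)&(abs(D[...,1])<42)
        y=D[...,1][k];l=y[y>0];r=y[y<0]
        if len(l)>10 and len(r)>10: print(n,a,len(l),len(r),np.percentile(l,[3,50,97]).round(1),np.percentile(r,[3,50,97]).round(1))
    k=(z>31.5)&(z<37)&(D[...,0]>45)&(D[...,0]<105)&(abs(D[...,1])<45);print('hood',k.sum(),cv2.minAreaRect(np.float32(D[k])) if k.sum()>50 else '')
    k=(z>27)&(z<37)&(D[...,0]>-16)&(D[...,0]<2)&(abs(D[...,1])<45)
    if k.sum(): print('posts',np.percentile(D[k],[2,98],axis=0))
E
```

```text
t 7.33 p [0.455  0.1509 0.1921] yaw 69.56 tilt [-0.0004  0.0003] shift [-0.8 -0.1 62.1] turn -0.0025 F [-0.06 -0.23 -0.47] open 0.29392013638400566
w3 -105 186 157 [24.9 29.  32.7] [-32.2 -28.3 -25.1]
w3 -85 222 199 [24.8 28.9 32.7] [-32.5 -28.6 -25.2]
w3 -35 192 179 [24.3 28.7 32.6] [-32.6 -28.  -23.9]
hood 3564 ((71.21192169189453, -0.18963623046875), (49.35152816772461, 76.92413330078125), 0.822932243347168)
posts [[-11.18139882 -35.4111192 ]
 [  1.27877654  35.93666977]]
w2 -105 148 91 [25.1 28.8 32.7] [-32.7 -28.7 -25.1]
w2 -85 198 190 [25.1 28.8 32.7] [-32.6 -28.7 -25.1]
w2 -35 197 192 [24.3 28.5 32.7] [-32.5 -28.4 -24.1]
hood 5354 ((71.62020111083984, -0.04341888427734375), (49.85782241821289, 77.24617004394531), 0.9176167845726013)
posts [[-10.35292261 -35.50990368]
 [  1.70069299  35.59820675]]
```

View pics/w3.png

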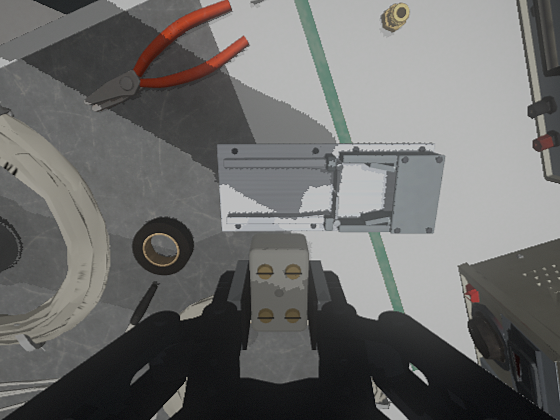

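The view confirms that the block is held square at (279,285) and the dock lies as fitted, within 0.3 mm, at (330,188).

Emit:
carry_out(commands="-1 0 60 0 0 0 0.1;0 0 60 0 0 0 0.1;0 0 40 0 0 0 0.1;0 0 0 0 0 0 0.1;0 0 0 0 0 0 0.1")

```text
time: 8.0
position: [0.4567, 0.1515, 0.0336]
orientation: [[-0.938, 0.346, 0.002], [0.346, 0.938, 0.001], [-0.001, 0.001, -1.0]]
force: [-0.9, 0.1, -0.2]
opening: 0.298
finger_force: 30.3
```

Run:
```python
from h import *
plan(.4557,.1506,.0097,69.7)
```

```text
t 8.0 p [0.4567 0.1515 0.0336] yaw 69.75 tilt [0.0017 0.0007] shift [ 0.7 -1.3 23.9] turn 0.0009 F [-0.92  0.14 -0.16] open 0.29757538144814427
```

Emit:
carry_out(commands="0 -1 14 0 0 0 0.1;0 0 9 0 0 0 0.1;0 0 0 0 0 0 0.1;0 0 0 0 0 0 0.45;0 0 0 0 0 0 0.45;0 0 0 0 0 0 0.45;0 0 0 0 0 0 0.45")

```text
time: 8.88
position: [0.4554, 0.1499, 0.0093]
orientation: [[-0.938, 0.346, 0.0], [0.346, 0.938, 0.0], [-0.0, 0.0, -1.0]]
force: [0.1, 0.8, -0.0]
opening: 0.447
finger_force: 0.0
```

Emit:
carry_out(commands="0 0 -20 0 0 0 0.45;0 0 -50 0 0 0 0.45;0 0 -60 0 0 0 0.45;0 -45 0 0 0 0 0.45;0 0 0 0 0 0 0.0;0 0 0 0 0 0 0.0")

```text
time: 9.62
position: [0.4398, 0.1076, 0.1393]
orientation: [[-0.938, 0.346, 0.0], [0.346, 0.938, 0.0], [-0.0, 0.0, -1.0]]
force: [0.8, -0.2, -0.1]
opening: 0.03
finger_force: 0.0
```

Run:
```python
from h import *
plan(.4557,.1506,.0097,69.7)
im,d,P=snap('wrist','w4.png'); S=np.load('pics/w4.png.npz');D,z=fit(S)
k=(z>17)&(z<31)&(D[...,0]>-90)&(D[...,0]<-18)&(abs(D[...,1])<23)
print(k.sum(),np.median(z[k]),np.argwhere(k).mean(0),cv2.minAreaRect(np.float32(D[k])))
print(dock(manip.observe()['position']))
```

```text
t 9.62 p [0.4398 0.1076 0.1393] yaw 69.75 tilt [0.0002 0.0001] shift [  0.   45.8 129.6] turn 0.0009 F [ 0.76 -0.2  -0.09] open 0.030422573733252464
1623 25.188906217907114 [204.82994455 332.58410351] ((-57.579917907714844, 1.5876178741455078), (26.13921356201172, 41.972251892089844), 0.006967658177018166)
[-100.19174856    0.14861705]
```

View pics/w4.png

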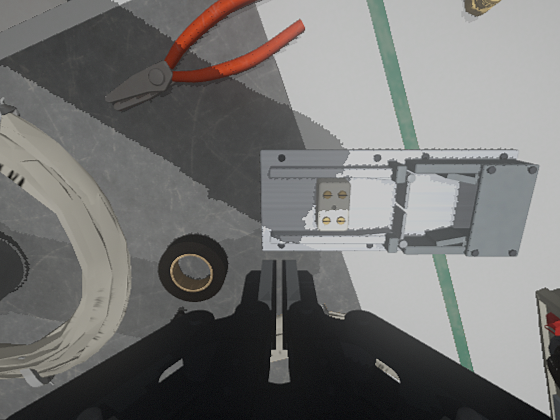

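The view shows the block crosswise in the channel at (333,205), with the gate shut at (400,205) and the fingers clear. I check the block's sideways offset against the rails in the same image.

Run:
```python
from h import *
S=np.load('pics/w4.png.npz');D,z=fit(S)
for a,b in((-105,-85),(-70,-45),(-35,-15)):
    k=(D[...,0]>a)&(D[...,0]<b)&(z>17)&(z<23.5)&(abs(D[...,1])<42)&(abs(D[...,1])>23.9)
    y=D[...,1][k];l=y[y>0];r=y[y<0]
    print(a,np.percentile(l,[3,50,97]).round(1),np.percentile(r,[3,50,97]).round(1))
k=(z>31.5)&(z<37)&(D[...,0]>45)&(D[...,0]<105)&(abs(D[...,1])<45);print('hood',k.sum(),cv2.minAreaRect(np.float32(D[k])))
k=(z>27)&(z<37)&(D[...,0]>-16)&(D[...,0]<2)&(abs(D[...,1])<45);print('posts',np.percentile(D[k],[2,98],axis=0))
k=(z>3)&(z<40)&(D[...,0]>-125)&(D[...,0]<110)&(abs(D[...,1])<50);print('all',cv2.minAreaRect(np.float32(D[k])))
x=D[...,1][(D[...,0]>-67)&(D[...,0]<-48)&(z>23)&(z<27)];print('block y',np.percentile(x,[1,99]))
s=manip.observe();print(s['q'])
# TCP target: dock(-96,0), yaw -20.3
f=np.array([np.cos(np.deg2rad(YAW)),np.sin(np.deg2rad(YAW))]);t=G-.096*f;print(t);plan(*t,.139,-20.3)
```

```text
-105 [25.1 29.2 32.5] [-32.8 -28.5 -25.1]
-70 [25.2 29.1 32.6] [-32.9 -28.5 -25.1]
-35 [24.2 28.7 32.5] [-32.9 -28.1 -24.4]
hood 5065 ((71.5548324584961, -0.03874969482421875), (76.5142822265625, 49.19980239868164), 89.5718765258789)
posts [[-11.20672489 -35.4041873 ]
 [  1.26453542  35.86642546]]
all ((-10.219154357910156, -0.2519264221191406), (216.09481811523438, 92.32971954345703), 0.042696788907051086)
block y [-18.98535051  22.0165931 ]
[ 0.33066172  0.34533895 -0.82476616  2.1142298   0.34692767  0.81823667
  0.51251788]
[0.44153418 0.11212266]
t 9.68 p [0.4399 0.1082 0.1392] yaw 69.81 tilt [0.0001 0.0005] shift [-0.2  4.2  0.2] turn 1.5727 F [ 0.39 -0.64  0.55] open -0.001055101721951741
```

Emit:
carry_out(commands="0 43 0 0 0 0 0.5;0 0 40 0 0 0 0.5;0 0 50 0 0 0 0.5;0 0 30 0 0 0 0.5;0 0 9 0 0 0 0.5;0 0 0 0 0 0 0.1;0 0 0 0 0 0 0.1;0 0 0 0 0 0 0.1", newtons=20)

```text
time: 10.68
position: [0.4555, 0.1482, 0.0113]
orientation: [[-0.938, 0.346, 0.002], [0.346, 0.938, 0.0], [-0.002, 0.001, -1.0]]
force: [-0.7, -0.3, 0.1]
opening: 0.3
finger_force: 25.0
```

Emit:
carry_out(commands="-0.8 0 0 0 0 0 0.1;-0.8 0 0 0 0 0 0.1;0 0 0 0 0 0 0.1;0 0 0 0 0 0 0.1;0 0 0 0 0 0 0.5;0 0 0 0 0 0 0.5;0 0 -30 0 0 0 0.5;0 0 -50 0 0 0 0.5;0 0 -50 0 0 0 0.5;0 -40 0 0 0 0 0")

```text
time: 11.92
position: [0.4456, 0.1133, 0.1442]
orientation: [[-0.94, 0.342, 0.009], [0.342, 0.94, 0.004], [-0.007, 0.007, -1.0]]
force: [-0.1, -1.7, -1.4]
opening: 0.299
finger_force: 0.0
```

Emit:
carry_out(commands="0 0 0 0 0 0.175 0;0 0 0 0 0 0.175 0;0 0 0 0 0 0.175 0;0 0 0 0 0 0.175 0;0 0 0 0 0 0.175 0;0 0 0 0 0 0.175 0;0 0 0 0 0 0.175 0;0 0 0 0 0 0.175 0;0 0 0 0 0 0.17 0;0 0 0 0 0 0 0")

```text
time: 13.18
position: [0.4422, 0.1101, 0.1403]
orientation: [[0.343, 0.939, 0.0], [0.939, -0.343, -0.0], [-0.0, 0.0, -1.0]]
force: [0.7, 0.1, -0.3]
opening: 0.003
finger_force: 0.0
```

Run:
```python
from h import *
im,d,P=snap('wrist','w5.png'); S=np.load('pics/w5.png.npz');D,z=fit(S)
k=(z>17)&(z<31)&(D[...,0]>-80)&(D[...,0]<-18)&(abs(D[...,1])<23)
print(k.sum(),np.median(z[k]),cv2.minAreaRect(np.float32(D[k])))
k=(z>17)&(z<23.5)&(D[...,0]>-80)&(D[...,0]<-50)&(abs(D[...,1])<42)&(abs(D[...,1])>25);print('rails',np.percentile(D[...,1][k],[1,99]))
print(dock(manip.observe()['position']))
f=np.array([np.cos(np.deg2rad(YAW)),np.sin(np.deg2rad(YAW))]);t=G-.096*f;plan(*t,.0105,-20.3)
```

```text
1768 25.354190078931804 ((-58.689170837402344, -0.8194103240966797), (41.83318328857422, 25.809080123901367), 89.88630676269531)
rails [-32.87679184  32.60407307]
[-97.68012411  -1.39219586]
t 13.22 p [0.4423 0.1101 0.1403] yaw -19.94 tilt [ 0.0001 -0.0002] shift [  1.7  -1.4 129.8] turn 0.0063 F [-0.32 -0.21  0.  ] open 0.0021640430815604854
```

View pics/w5.png

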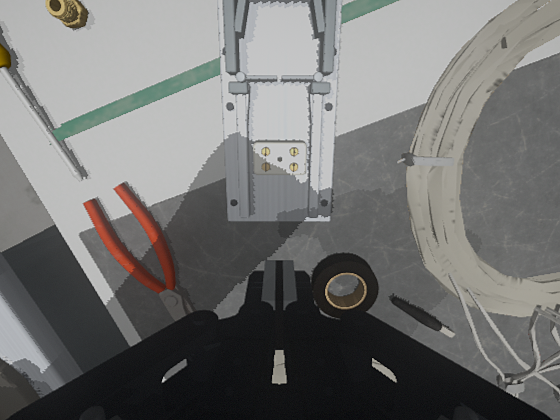

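The view shows the block at (279,158), now centred between the rails and square. The gate at (278,78) is shut, and the closed fingers line up behind the block.

Emit:
carry_out(commands="1 -1 60 0 0 0.006 0;0 0 40 0 0 0 0;0 0 20 0 0 0 0;0 0 7 0 0 0 0;0 0 0 0 0 0 0;0 0 0 0 0 0 0")

```text
time: 13.98
position: [0.4425, 0.1114, 0.0142]
orientation: [[0.35, 0.937, 0.002], [0.937, -0.35, 0.0], [0.001, 0.001, -1.0]]
force: [-0.1, 0.7, -0.1]
opening: 0.002
finger_force: 0.0
```

```bash
cat >> h.py <<'E'
def st(x):
    f=np.array([np.cos(np.deg2rad(YAW)),np.sin(np.deg2rad(YAW))]);t=G+x*1e-3*f
    s=manip.observe();print('dock',dock(s['position']).round(2),'Fx %.2f Fy %.2f'%(f@np.array(s['force'])[:2],np.array([-f[1],f[0]])@np.array(s['force'])[:2])); plan(*t,.0105,-20.3)
E
python3 -c "
from h import *
st(-84)"
```

```text
dock [-96.32  -1.18] Fx 0.60 Fy 0.35
t 13.97 p [0.4425 0.1114 0.0142] yaw -20.48 tilt [0.0017 0.0005] shift [12.3 -1.2  3.7] turn -0.0032 F [-0.12  0.69 -0.1 ] open 0.0017949150119526355
```

Emit:
carry_out(commands="6 0 3 0 0 0 0;6 0 0 0 0 0 0;5 0 0 0 0 0 0;5 0 0 0 0 0 0;5 0 0 0 0 0 0;5 0 0 0 0 0 0;5 0 0 0 0 0 0;5 0 0 0 0 0 0;5 0 0 0 0 0 0;0 0 0 0 0 0 0")

```text
time: 15.22
position: [0.4585, 0.1559, 0.0104]
orientation: [[0.35, 0.937, 0.0], [0.937, -0.35, 0.001], [0.001, 0.0, -1.0]]
force: [0.4, 0.1, 0.0]
opening: 0.0
finger_force: 0.0
```

```bash
python3 -c "
from h import *
st(-40)"
```

```text
dock [-49.04  -0.7 ] Fx 0.27 Fy -0.37
t 15.22 p [0.4585 0.1559 0.0104] yaw -20.47 tilt [0.0004 0.0006] shift [ 9.  -0.7 -0.1] turn -0.003 F [0.44 0.12 0.03] open 1.3905749707636993e-05
```

Emit:
carry_out(commands="4 0 0 0 0 0 0;3 0 0 0 0 0 0;2 0 0 0 0 0 0;2 0 0 0 0 0 0;2 0 0 0 0 0 0;2 0 0 0 0 0 0;2 0 0 0 0 0 0;0 0 0 0 0 0 0")

```text
time: 16.23
position: [0.463, 0.1685, 0.01]
orientation: [[0.352, 0.936, -0.003], [0.936, -0.352, -0.004], [-0.005, -0.001, -1.0]]
force: [-2.6, -6.6, 4.8]
opening: 0.001
finger_force: 3.7
```

```bash
python3 -c "
from h import *
st(-20)
im,d,P=snap('wrist','w6.png');D,z=fit(np.load('pics/w6.png.npz'))
k=(z>23)&(z<29)&(D[...,0]>-45)&(D[...,0]<15)&(abs(D[...,1])<22);print(k.sum(),cv2.minAreaRect(np.float32(D[k])),np.argwhere(k).mean(0))
"
```

```text
dock [-35.68  -0.62] Fx -7.10 Fy 0.13
t 16.23 p [0.463  0.1685 0.01  ] yaw -20.6 tilt [-0.0028 -0.0043] shift [15.7 -0.7 -0.6] turn -0.0053 F [-2.58 -6.61  4.82] open 0.0011656778131071907
6337 ((-11.823223114013672, 0.04215240478515625), (44.063720703125, 37.3028564453125), 89.62380981445312) [240.2288149  280.41975698]
```

View pics/w6.png

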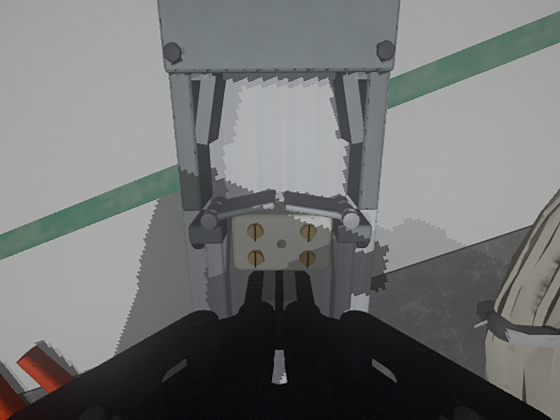

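The view shows the block at (282,243) standing square between the gate posts. The leaves are just starting to open at (245,200) and (318,203), and the push is about 7 N.

Emit:
carry_out(commands="1.5 0 0 0 0 0 0;1.5 0 0 0 0 0 0;1.5 0 0 0 0 0 0;1.5 0 0 0 0 0 0")

```text
time: 16.77
position: [0.4646, 0.1727, 0.0099]
orientation: [[0.353, 0.936, -0.004], [0.936, -0.353, -0.007], [-0.008, -0.002, -1.0]]
force: [-3.8, -9.9, 7.8]
opening: 0.004
finger_force: 5.3
```

```bash
python3 -c "
from h import *
st(-20)
"
```

```text
dock [-31.21  -0.58] Fx -10.60 Fy 0.09
t 16.77 p [0.4646 0.1727 0.0099] yaw -20.65 tilt [-0.0042 -0.0065] shift [11.2 -0.7 -0.7] turn -0.0062 F [-3.76 -9.91  7.81] open 0.004013935721637842
```

```bash
python3 -c "
from h import *
im,d,P=snap('wrist','w7.png');S=np.load('pics/w7.png.npz');D,z=fit(S)
for n in('w6','w7'):
    S=np.load(f'pics/{n}.png.npz');D,z=fit(S)
    for x in range(-40,32,4):
        print(n,x,[ (lambda m: '%5.1f'%np.median(z[m]) if m.sum()>2 else '  .')((abs(D[...,0]-x)<1.5)&(abs(D[...,1]-y)<1.5)) for y in range(-28,29,4)])
"
```

```text
w6 -40 [' 66.2', ' 66.3', '  6.5', '  6.5', '  .', '  .', ' 58.8', ' 48.0', ' 59.1', '  .', '  .', '  6.3', '  6.4', ' 66.3', ' 66.4']
w6 -36 [' 66.2', ' 66.4', '  6.8', '  6.3', '  6.5', '  .', ' 58.5', ' 47.9', ' 58.7', '  .', '  6.3', '  6.5', '  6.5', ' 66.3', ' 66.2']
w6 -32 [' 20.7', ' 66.8', ' 65.9', ' 52.9', '  .', '  .', ' 75.5', ' 47.8', ' 75.1', '  .', '  .', '  .', ' 65.9', ' 66.4', ' 20.8']
w6 -28 [' 72.4', ' 68.0', ' 63.5', ' 58.1', ' 34.1', ' 32.4', ' 79.6', ' 48.3', ' 77.5', ' 30.7', ' 32.8', ' 56.8', ' 62.4', ' 67.4', ' 72.3']
w6 -24 [' 65.9', ' 63.1', ' 63.4', ' 25.7', ' 60.0', ' 59.9', ' 67.0', ' 89.9', ' 66.7', ' 59.5', ' 60.0', ' 25.8', ' 90.8', ' 62.9', ' 66.5']
w6 -20 [' 20.5', ' 18.5', ' 25.2', ' 91.4', ' 89.6', ' 90.3', ' 81.0', ' 25.4', ' 82.6', ' 90.3', ' 89.8', ' 91.6', ' 24.8', ' 18.8', ' 20.3']
w6 -16 [' 20.5', ' 19.0', ' 25.2', ' 26.0', ' 27.2', ' 25.4', ' 25.4', ' 24.8', ' 25.5', ' 26.5', ' 27.1', '102.0', ' 25.0', ' 18.5', ' 20.4']
w6 -12 ['  .', ' 18.4', ' 25.2', ' 25.5', ' 25.4', ' 25.4', ' 25.2', ' 25.1', ' 25.5', ' 25.3', ' 25.3', ' 25.5', ' 24.6'
[... 3259 characters left out ...]
 6.4', '  6.5', '  7.9', ' 29.4', '  6.6', '  6.5', '  6.4', '  6.5', '  6.3', '  6.4', ' 29.3', ' 20.5', '  6.4', '  6.6', '  6.3']
w7 16 ['  6.4', '  6.3', '  6.2', '  7.4', ' 29.4', '  6.0', '  6.5', '  6.2', '  6.2', ' 27.8', ' 15.3', '  6.4', '  6.5', '  6.6', '  6.5']
w7 20 ['  6.2', '  6.4', '  6.3', '  6.2', '  8.0', '  6.6', '  6.5', '  6.3', '  6.2', '  6.6', '  6.4', '  6.4', '  6.4', '  6.4', '  6.2']
w7 24 ['  6.3', '  6.5', '  6.4', '  6.5', '  6.5', '  6.4', '  6.4', '  6.4', '  6.6', '  6.5', '  6.5', '  6.3', '  6.4', '  6.5', '  6.2']
w7 28 ['  6.7', '  6.4', '  6.2', '  6.5', '  6.5', '  6.5', '  6.5', '  6.4', '  6.3', '  6.4', '  6.3', '  6.4', '  6.5', '  6.5', '  6.8']
```

The leaves are now about 45–50° open, and the block is flat with its front at x≈+4 mm. I continue slowly.

Emit:
carry_out(commands="1 0 0 0 0 0 0;1 0 0 0 0 0 0;0 0 0 0 0 0 0")

```text
time: 17.2
position: [0.466, 0.1766, 0.0099]
orientation: [[0.352, 0.936, -0.002], [0.936, -0.352, -0.003], [-0.004, -0.001, -1.0]]
force: [-1.8, -4.9, 2.0]
opening: -0.002
finger_force: 2.6
```

Emit:
carry_out(commands="1 0 0 0 0 0 0;1 0 0 0 0 0 0;0 0 0 0 0 0 0")

```text
time: 17.58
position: [0.4673, 0.18, 0.01]
orientation: [[0.351, 0.936, -0.001], [0.936, -0.351, -0.001], [-0.001, -0.0, -1.0]]
force: [-0.6, -3.0, -1.1]
opening: 0.0
finger_force: 1.4
```

```bash
python3 -c "
from h import *
st(-20)
"
```

```text
dock [-23.43  -0.63] Fx -3.00 Fy -0.47
t 17.57 p [0.4673 0.18   0.01  ] yaw -20.53 tilt [-0.0008 -0.0008] shift [ 3.4 -0.6 -0.5] turn -0.004 F [-0.6  -2.97 -1.08] open 2.7528484602854543e-05
```

Emit:
carry_out(commands="2 -0.5 0 0 0 0 0;2 0 0 0 0 0 0;2 0 0 0 0 0 0;2 0 0 0 0 0 0;2 0 0 0 0 0 0;2 0 0 0 0 0 0")

```text
time: 18.32
position: [0.4716, 0.1922, 0.0104]
orientation: [[0.35, 0.937, 0.0], [0.937, -0.35, 0.0], [0.0, 0.0, -1.0]]
force: [-1.1, -1.1, -0.3]
opening: -0.003
finger_force: 0.6
```

Emit:
carry_out(commands="2 0 0 0 0 0 0;2 0 0 0 0 0 0;2 0 0 0 0 0 0;2 0 0 0 0 0 0;2 0 0 0 0 0 0;2 0 0 0 0 0 0")

```text
time: 19.08
position: [0.4757, 0.2033, 0.0103]
orientation: [[0.35, 0.937, 0.0], [0.937, -0.35, 0.0], [0.0, 0.0, -1.0]]
force: [0.3, -0.9, 0.2]
opening: -0.0
finger_force: 0.5
```

```bash
python3 -c "
from h import *
st(10)
im,d,P=snap('wrist','w8.png')
D,z=fit(np.load('pics/w8.png.npz'));k=(z>23.5)&(z<28)&(D[...,0]>0)&(D[...,0]<60)&(abs(D[...,1])<23);print(cv2.minAreaRect(np.float32(D[k])))
"
```

```text
dock [ 1.37 -0.43] Fx -0.72 Fy -0.61
t 19.07 p [0.4757 0.2033 0.0103] yaw -20.51 tilt [0.0001 0.    ] shift [ 8.6 -0.5 -0.2] turn -0.0037 F [ 0.32 -0.88  0.16] open -2.1515849065301692e-05
((29.045337677001953, -0.008998870849609375), (45.898990631103516, 45.65135955810547), 89.99691009521484)
```

View pics/w8.png

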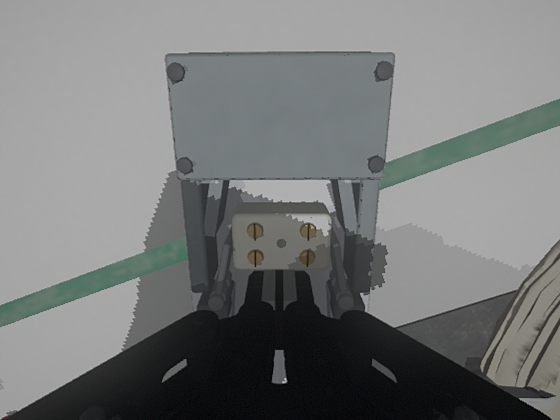

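The view shows the block at (282,243), square in the chamber between the opened leaves and just before the hood edge at row 178. Next I creep towards the plate.

Emit:
carry_out(commands="2 -0.4 0 0 0 0 0;2 0 0 0 0 0 0;2 0 0 0 0 0 0;2 0 0 0 0 0 0;2 0 0 0 0 0 0;2 0 0 0 0 0 0;2 0 0 0 0 0 0;2 0 0 0 0 0 0;0 0 0 0 0 0 0")

```text
time: 20.25
position: [0.481, 0.2185, 0.0103]
orientation: [[0.35, 0.937, 0.0], [0.937, -0.35, 0.0], [0.0, 0.0, -1.0]]
force: [1.2, -0.4, 0.3]
opening: -0.001
finger_force: 0.7
```

Emit:
carry_out(commands="1 0 0 0 0 0 0;1 0 0 0 0 0 0;1 0 0 0 0 0 0;0 0 0 0 0 0 0")

```text
time: 20.75
position: [0.482, 0.2213, 0.0103]
orientation: [[0.35, 0.937, 0.0], [0.937, -0.35, 0.0], [0.0, 0.0, -1.0]]
force: [-0.1, -1.0, -0.4]
opening: 0.0
finger_force: 0.8
```

```bash
python3 -c "
from h import *
st(22)
"
```

```text
dock [20.44 -0.06] Fx -0.99 Fy -0.25
t 20.75 p [0.482  0.2213 0.0103] yaw -20.5 tilt [0.0002 0.0003] shift [ 1.6 -0.1 -0.2] turn -0.0036 F [-0.11 -1.02 -0.4 ] open 6.354950159972616e-05
```

Emit:
carry_out(commands="1 0 0 0 0 0 0;1 0 0 0 0 0 0;1 0 0 0 0 0 0;0 0 0 0 0 0 0")

```text
time: 21.25
position: [0.483, 0.2242, 0.0103]
orientation: [[0.35, 0.937, 0.0], [0.937, -0.35, 0.0], [0.0, -0.0, -1.0]]
force: [-0.4, -0.7, -0.2]
opening: 0.001
finger_force: 0.8
```

Emit:
carry_out(commands="1 0 0 0 0 0 0;1 0 0 0 0 0 0;0 0 0 0 0 0 0")

```text
time: 21.62
position: [0.4837, 0.226, 0.0103]
orientation: [[0.35, 0.937, 0.0], [0.937, -0.35, 0.0], [0.0, 0.0, -1.0]]
force: [-0.0, -1.0, -0.5]
opening: 0.002
finger_force: 0.7
```

```bash
python3 -c "
from h import *
st(26)
"
```

```text
dock [25.48 -0.05] Fx -0.90 Fy -0.33
t 21.62 p [0.4837 0.226  0.0103] yaw -20.5 tilt [0.0001 0.0003] shift [ 0.5 -0.1 -0.2] turn -0.0035 F [-0.01 -0.96 -0.47] open 0.002472203710261971
```

Emit:
carry_out(commands="1 0 0 0 0 0 0;1 0 0 0 0 0 0;0 0 0 0 0 0 0")

```text
time: 22.0
position: [0.4844, 0.2279, 0.0103]
orientation: [[0.35, 0.937, 0.0], [0.937, -0.35, 0.0], [0.0, 0.0, -1.0]]
force: [-0.3, -0.5, 0.3]
opening: -0.002
finger_force: 0.7
```

Emit:
carry_out(commands="1 0 0 0 0 0 0;1 0 0 0 0 0 0;0 0 0 0 0 0 0")

```text
time: 22.38
position: [0.4851, 0.2298, 0.0103]
orientation: [[0.35, 0.937, 0.0], [0.937, -0.35, 0.0], [0.0, 0.0, -1.0]]
force: [-0.1, 0.1, -0.4]
opening: -0.002
finger_force: 0.7
```

Emit:
carry_out(commands="1 0 0 0 0 0 0;1 0 0 0 0 0 0;0 0 0 0 0 0 0")

```text
time: 22.75
position: [0.4859, 0.2319, 0.0104]
orientation: [[0.35, 0.937, 0.0], [0.937, -0.35, 0.001], [0.001, 0.0, -1.0]]
force: [0.6, 0.0, -0.3]
opening: 0.0
finger_force: 0.0
```

Emit:
carry_out(commands="1 0 0 0 0 0 0;1 0 0 0 0 0 0;0 0 0 0 0 0 0")

```text
time: 23.12
position: [0.4863, 0.2326, 0.0102]
orientation: [[0.351, 0.936, -0.001], [0.936, -0.351, -0.001], [-0.001, -0.0, -1.0]]
force: [-1.4, -3.5, 2.3]
opening: -0.001
finger_force: 1.6
```

```bash
python3 -c "
from h import *
st(33)
"
```

```text
dock [32.5  -0.15] Fx -3.81 Fy 0.12
t 23.12 p [0.4863 0.2326 0.0102] yaw -20.53 tilt [-0.0006 -0.0012] shift [ 0.5 -0.2 -0.3] turn -0.004 F [-1.43 -3.54  2.34] open -0.0012379405175049255
```

Emit:
carry_out(commands="1 0 0 0 0 0 0;1 0 0 0 0 0 0;0 0 0 0 0 0 0")

```text
time: 23.5
position: [0.4865, 0.2333, 0.0101]
orientation: [[0.351, 0.936, -0.002], [0.936, -0.351, -0.003], [-0.003, -0.001, -1.0]]
force: [-1.9, -6.4, 5.0]
opening: 0.002
finger_force: 3.3
```

Emit:
carry_out(commands="1 0 0 0 0 0 0;1 0 0 0 0 0 0;0 0 0 0 0 0 0")

```text
time: 23.88
position: [0.4868, 0.234, 0.01]
orientation: [[0.352, 0.936, -0.003], [0.936, -0.352, -0.005], [-0.006, -0.001, -1.0]]
force: [-3.5, -8.8, 7.6]
opening: -0.002
finger_force: 4.8
```

Emit:
carry_out(commands="0.5 0 0 0 0 0 0;0 0 0 0 0 0 0;0 0 0 0 0 0 0;0 0 0 0 0 0 0;0 0 0 0 0 0 0;0 0 0 0 0 0 0;0 0 0 0 0 0 0")

```text
time: 24.75
position: [0.4868, 0.234, 0.0099]
orientation: [[0.352, 0.936, -0.003], [0.936, -0.352, -0.006], [-0.006, -0.001, -1.0]]
force: [-4.7, -9.0, 7.2]
opening: -0.001
finger_force: 5.2
```

```bash
python3 -c "
from h import *
st(33)
im,d,P=snap('wrist','w9.png')
D,z=fit(np.load('pics/w9.png.npz'));
for x in range(24,56,3): print(x,[ (lambda m: '%5.1f'%np.median(z[m]) if m.sum()>2 else '  .')((abs(D[...,0]-x)<1.5)&(abs(D[...,1]-y)<1.5)) for y in range(-28,29,4)])
"
```

```text
dock [34.06 -0.17] Fx -10.07 Fy 1.30
t 24.75 p [0.4868 0.234  0.0099] yaw -20.61 tilt [-0.0031 -0.0055] shift [-1.1 -0.2 -0.6] turn -0.0054 F [-4.71 -8.99  7.23] open -0.0006595714374860734
24 [' 70.2', ' 67.0', '  6.5', '  6.5', '  .', '  .', ' 63.9', ' 47.9', ' 61.4', '  .', '  .', '  6.1', '  6.2', '  6.4', ' 70.0']
27 [' 69.3', ' 67.1', '  6.4', '  6.5', '  .', '  .', ' 61.6', ' 47.8', ' 59.9', '  .', '  .', '  6.0', '  6.4', ' 66.4', ' 69.3']
30 [' 65.4', ' 66.7', '  6.2', '  6.4', '  .', '  .', ' 59.4', ' 48.1', ' 58.6', '  .', '  .', '  6.5', '  6.5', ' 66.8', ' 66.6']
33 [' 65.6', ' 66.7', '  6.5', '  6.5', '  6.5', '  .', ' 59.4', ' 48.0', ' 58.7', '  .', '  .', '  6.4', '  6.2', ' 66.6', ' 66.5']
36 [' 30.0', ' 66.7', ' 66.1', '  .', '  .', '  .', ' 74.8', ' 47.8', ' 58.3', '  .', '  .', '  7.1', ' 65.9', ' 66.4', ' 66.3']
39 [' 29.4', ' 66.4', ' 64.0', ' 55.9', ' 31.2', ' 30.3', ' 75.9', ' 48.2', ' 75.2', ' 29.4', ' 30.7', ' 55.5', ' 62.9', ' 66.5', ' 29.7']
42 [' 73.0', ' 68.9', ' 64.1', ' 58.0', ' 38.6', ' 27.7', ' 80.7', ' 48.3', ' 76.7', ' 34.5', ' 31.6', ' 55.7', ' 62.3', ' 67.3', ' 71.8']
45 [' 67.4', ' 65.0', ' 90.4', ' 25.2', ' 60.2', ' 61.4', ' 66.7', ' 88.8', ' 68.5', ' 60.4', ' 60.6', ' 62.6', ' 90.4', ' 65.4', ' 68.2']
48 [' 29.9', ' 30.4', ' 25.0', ' 26.0', ' 89.3', ' 55.8', ' 83.5', ' 25.5', ' 79.0', ' 54.2', ' 83.8', ' 25.5', ' 25.3', ' 30.1', ' 60.4']
51 [' 29.4', ' 29.5', '  .', ' 93.1', ' 90.3', ' 91.1', ' 84.4', '  .', ' 81.4', ' 91.2', ' 90.5', ' 91.8', '  .', ' 29.6', ' 29.4']
54 [' 34.2', ' 34.2', ' 34.2', '102.4', ' 34.6', ' 34.4', ' 34.0', ' 34.2', ' 34.1', ' 34.3', ' 34.8', '102.1', ' 34.3', ' 34.2', ' 34.0']
```

Emit:
carry_out(commands="0.7 0 0 0 0 0 0;0 0 0 0 0 0 0;0 0 0 0 0 0 0;0 0 0 0 0 0 0;0 0 0 0 0 0 0")

```text
time: 25.42
position: [0.4869, 0.2343, 0.0098]
orientation: [[0.352, 0.936, -0.004], [0.936, -0.352, -0.006], [-0.007, -0.001, -1.0]]
force: [-4.8, -9.6, 8.3]
opening: 0.0
finger_force: 5.6
```

Emit:
carry_out(commands="-1 0 0 0 0 0 0;-1 0 0 0 0 0 0;-1 0 0 0 0 0 0;-1 0 0 0 0 0 0;-1 0 0 0 0 0 0;-1 0 0 0 0 0 0;-1 0 0 0 0 0 0;-1 0 0 0 0 0 0;0 0 0 0 0 0 0")

```text
time: 26.55
position: [0.4859, 0.2316, 0.0107]
orientation: [[0.35, 0.937, 0.001], [0.937, -0.35, 0.001], [0.002, 0.0, -1.0]]
force: [-0.3, -0.9, 0.2]
opening: 0.004
finger_force: 0.0
```

```bash
python3 -c "
from h import *
st(33)
"
```

```text
dock [31.44 -0.16] Fx -0.97 Fy -0.04
t 26.55 p [0.4859 0.2316 0.0107] yaw -20.48 tilt [0.0011 0.0014] shift [ 1.6 -0.2  0.2] turn -0.0032 F [-0.3  -0.92  0.17] open 0.004161856906707156
```

Emit:
carry_out(commands="-1 0 0 0 0 0 0;0 0 0 0 0 0 0;0 0 0 0 0 0 0;0 0 0 0 0 0 0;0 0 -6 0 0 0 0;0 0 -8 0 0 0 0;0 0 -10 0 0 0 0;0 0 -20 0 0 0 0;0 0 -40 0 0 0 0;0 0 -60 0 0 0 0")

```text
time: 27.8
position: [0.4841, 0.2291, 0.155]
orientation: [[0.35, 0.937, -0.003], [0.937, -0.35, -0.001], [-0.002, -0.002, -1.0]]
force: [1.9, 0.6, 0.4]
opening: 0.003
finger_force: 0.0
```

Emit:
carry_out(commands="-30 0 0 0 0 0 0;0 0 0 0 0 0 0;0 0 0 0 0 0 0;0 0 0 0 0 0 0")

```text
time: 28.3
position: [0.4746, 0.2024, 0.1541]
orientation: [[0.35, 0.937, -0.0], [0.937, -0.35, 0.0], [0.0, -0.001, -1.0]]
force: [0.5, 0.4, 0.5]
opening: 0.001
finger_force: 0.0
```

```bash
python3 -c "
from h import *
st(33)
im,d,P=snap('wrist','w10.png')
D,z=fit(np.load('pics/w10.png.npz'));
k=(z>23.5)&(z<29)&(D[...,0]>30)&(D[...,0]<52.5)&(abs(D[...,1])<22);print('block',k.sum(),np.percentile(D[k],[1,99],axis=0),np.median(z[k]))
k=(z>25)&(z<32)&(abs(D[...,0])<28)&(abs(D[...,1])<20);print('leaves',k.sum(),np.percentile(D[k],[1,50,99],axis=0))
"
```

```text
dock [0.11 0.33] Fx 0.57 Fy -0.35
t 28.3 p [0.4746 0.2024 0.1541] yaw -20.46 tilt [-0.0005  0.0004] shift [ 32.9   0.3 143.6] turn -0.0029 F [0.52 0.41 0.48] open 0.0014505904349107477
block 598 [[ 42.95772902 -19.50946772]
 [ 52.09814392  21.25075451]] 25.47459805335614
leaves 202 [[ -1.41673584 -19.27453711]
 [  0.89314857   2.74375239]
 [  2.12118348  19.74732697]]
```

View pics/w10.png

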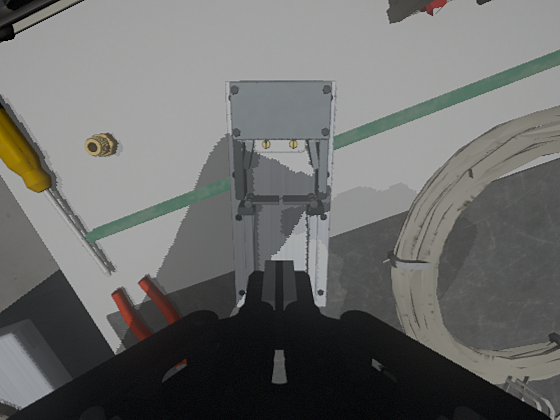

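The view shows the gate shut at (280,200). The block sits under the hood front at (280,147), with its rear at x≈43 mm, so its centre is about 56 mm. It is flat, and the gland has not moved. I let it settle briefly and hand in.

Emit:
carry_out(commands="0 0 0 0 0 0 0;0 0 0 0 0 0 0;0 0 0 0 0 0 0;0 0 0 0 0 0 0;0 0 0 0 0 0 0;0 0 0 0 0 0 0;0 0 0 0 0 0 0;0 0 0 0 0 0 0")

```text
time: 29.35
position: [0.4746, 0.2016, 0.1543]
orientation: [[0.351, 0.937, 0.0], [0.937, -0.351, -0.0], [-0.0, 0.0, -1.0]]
force: [0.4, 0.0, 0.6]
opening: 0.003
finger_force: 0.0
```

```bash
python3 -c "
from h import *
print(manip.sign_off())"
```

```text
the job is handed in; nothing more can be done
None
```

I handed the job in at about 29 s, with no verdict returned: the block was pressed against the contact plate at about 10 N for over a second, then released; it sits flat in the nest about 56 mm behind the gate, with both leaves shut.

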